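Screw the tall rod canister shut

ROBOT

A 7-joint arm with a two-finger parallel gripper is mounted at the origin on a cart in front of the work surface, level with it; the furniture and walls round the work are solid. World frame = base frame: x ahead of the robot, y to its left, z up, the work surface at z = 0. Lengths are in m, angles in degrees, forces in N, time in s.
With the tool pointing down it reaches from about 0.425 to 0.875 m from the base axis. Payload 4.7 kg.
Tool frame: the origin (TCP) lies midway between the tips of the shut fingers; the grasp point (between the pads) lies 19 mm behind it; z points along the fingers, y is the direction in which the jaws open and shut (so a half turn about z gives the same grasp; the last joint's range is limited). The gripper opens to 87 mm and grips with 3 to 60 N. Pads are 19 mm wide; open, the fingers measure 117 mm over their backs; the gripper's body (75 mm by 190 mm) begins 51 mm behind the grasp point.
Start: joints at [-73.161, 18.392, -4.016, 83.108, 1.295, 78.541, -3.26], TCP at [0.18, 0.625, 0.223] pointing down, gripper open.
Joint ranges: [-163.93, 163.93], [-17.29, 119.83], [-79.2, 71.16], [3.27, 140.29], [-89.18, 269.18], [5.43, 117.66], [-154.24, 154.24]. Speed limits (degrees/s): [147.25, 147.25, 180, 180, 180, 180, 180].

INTERFACE

Orientations are given as [roll, pitch, yaw] about the fixed x, y, z axes, in that order (R = Rz(yaw) Ry(pitch) Rx(roll)).
In Python, from cell import env gives the robot as it stands. The module is installed in compiled form; this text tells all that it offers.
- The arm moves only by the tool servo_tool, never from a script. Its argument "plan" is a list of rows, each a list of 3 entries, a list of its own where there are three numbers: the opening, from 0 (shut) to 1 (fully open), then the shift along the tool's x, y, z in cm, then the turn, a rotation vector about the tool's x, y, z in degrees. A call has 1 to 20 rows; each row shifts and turns the pose as measured when the row begins, along the tool's axes as they then stand; what a row does not reach is not made up. A row lasts 1/12 s, in which the tool goes at most 41.7 mm and 7.16 degrees, less where a joint would pass 70% of its speed; a pose out of reach is approached as far as the arm can. A call is refused whole if a number of a shift passes 4.17 or a number of a turn 7.16, either way. A call with a gripper value outside its range is refused whole. The fingers move at their own pace and stop on an object; "force" is the grip in N (left out, the last holds). Time passes only in rows, so rows that do not move let the fingers close. It gives the time, the measured TCP pose, the force and the opening at its end, in the units of the state.
- env.get_obs(): the state, without advancing time (a new reading comes with each control period).
- env.read_camera(name): name is "scene" or "top"; returns a dict with "image" (384x512x3 uint8, blue, green, red), "fx", "fy", "cx", "cy" (pixels), "k1" (the pictures are not rectified: a ray, as slopes to the right and down, at radius r is drawn at 1 + k1 r^2 times it, then the intrinsics apply), "rvec" (rotation vector, rad) and "tvec" (3), from world to camera coordinates, as OpenCV has them. Camera axes: x right, y down, z forward; pixel columns grow to the right and rows downward; lengths in m; the calibration is good to about 2 mm. A picture is of the moment at which its call begins. There is no depth.
- env.sign_off(): hands the job in, once; it reports no verdict.
The state is a dict: "time_s": time; "qpos": joint angles; "joint_velocities": joint speeds; "effort": joint torques, N m; "tool_pos": TCP position; "tool_rot": TCP orientation; "force": force on the tool from outside, world axes, zero at the start; "wrist_torque": the same for the moment, N m; "grip_width": finger opening in m.
Only numpy, scipy, OpenCV 4.12 (cv2) and the standard library are available. Lean on these libraries where they do the work, as an engineer would, in place of code of your own. Each camera call takes 0.05 s, during which the arm holds its last target. There are 200 camera calls.

TASK

Three aluminium rod canisters with dark screw caps stand on the welding table. The cap of the tallest one was left loose: screw it down clockwise until it is fully home so the rods stay dry, and let go. Leave the caps of the two lower canisters as they are.

Things in the scene. Friction and masses are not known exactly. Their poses are not given: they have to be found in the camera images.
- tall_cap (a joint): Dark steel cap of the tallest canister, captive: turns about the vertical axis without rising. Rad: 0 = fully home (hard stop), larger = unscrewed, i.e. anticlockwise from above; stop at 1.4. Starts 0.8 to 1.3. Takes about 0.15 N m, stays where left. Home: the bright rib on its top stands over the small bright tab on the tube (7.5 mm proud, 15 mm below the cap).
- tall_cap_top (a point): Centre of the flat top of that cap, on its axis, 172 mm above the table; z up, x along the cap's rib. Cap: 56 mm across, 30 mm high, finely knurled side, grip it at any yaw. Below it an aluminium tube 52 mm across, held fast to the table by a dark round magnet foot 76 mm across.
- middle_cap_mark (a point): Outer part of the bright rib on the middle canister's cap (cap 42 mm across, top 117 mm above the table): a point on the cap's top, 16 mm from its axis; x points outward from the axis. The cap turns easily; leave it as it is.
- squat_cap_mark (a point): Outer part of the bright rib on the squat, widest canister's cap (cap 68 mm across, top 87 mm above the table): a point on the cap's top, 29 mm from its axis; x points outward from the axis. The cap turns easily; leave it as it is.
Not all that is in view belongs to the job. What is shaped like the part that bears tall_cap but brown is not meant.

How it is judged:
By the outcome, as a careful person would: the job done as asked, in the order asked, and still so for the second after the job is handed in, with the robot touching nothing.
It also fails if it takes over 29 s, if anything falls off the work surface, if the arm or the gripper's body presses on something with over 40 N, if the wrist force passes 120 N, or if a joint passes its speed limit or range.

## Working session

There is one attempt and no reset: what is moved stays moved. The work goes in short steps, Python scripts to look and compute and a tool call to move; the robot and the scene stay as the last step left them, time stands still between calls to the robot, and variables do not carry over. Pictures are saved under pics/ and viewed, about 8 in all and at most 12, crops included, and the job is handed in when it is done.

Besides the shell and the picture viewer there is one more tool, called after "Emit:" as name(argument=value, ...) on one line, values as JSON. servo_tool: Moves the arm, as the interface text tells. Its arguments: {"type":"object","properties":{"plan":{"type":"array"},"force":{"type":"number"}},"required":["plan"]}

```bash
mkdir -p pics
cat > h.py <<'E'
import numpy as np, cv2
from cell import env
def cam(n):
    c=env.read_camera(n); c['R']=cv2.Rodrigues(np.array(c['rvec'],float))[0]; c['t']=np.array(c['tvec'],float).ravel(); return c
def ray(c,u,v):
    xd=np.array([(u-c['cx'])/c['fx'],(v-c['cy'])/c['fy']]); x=xd.copy()
    for _ in range(30): x=xd/(1+c['k1']*(x@x))
    d=c['R'].T@np.array([x[0],x[1],1.]); return -c['R'].T@c['t'], d/np.linalg.norm(d)
def onz(c,u,v,z):
    o,d=ray(c,u,v); return o+d*(z-o[2])/d[2]
def proj(c,p):
    q=c['R']@np.array(p)+c['t']; x=q[:2]/q[2]; x=x*(1+c['k1']*(x@x)); return np.array([c['fx']*x[0]+c['cx'],c['fy']*x[1]+c['cy']])
def tri(a,b):
    (o1,d1),(o2,d2)=a,b
    s=np.linalg.lstsq(np.c_[d1,-d2],o2-o1,rcond=None)[0]; p=o1+s[0]*d1;q=o2+s[1]*d2
    return (p+q)/2,np.linalg.norm(p-q)
E
python3 - <<'E'
from h import *
ims=[]
for n in('scene','top'):
    c=cam(n); cv2.imwrite(f'pics/{n}0.png',c['image']); print(n,c['fx'],c['k1'],-c['R'].T@c['t'])
o=env.get_obs();print(o)
E
```

```text
scene 454.75055669557275 -0.009243928272588438 [-0.01326434 -0.62832821  0.65320987]
top 441.0237307994145 0.0009120251769127513 [0.48437063 0.10620242 1.12548837]
{'time_s': 0.1, 'qpos': array([-73.16127945,  18.43376323,  -4.01705034,  83.16683305,
         1.29558225,  78.53982896,  -3.25883771]), 'joint_velocities': array([-0.03444415, -0.05342693, -0.01598784, -0.17465409,  0.03752648,
        0.02945237,  0.04891767]), 'effort': array([-1.19648107e-04, -4.92570305e+01, -4.05571070e-01, -3.13404608e+01,
       -6.39715721e-02,  3.94036411e-02,  6.84637507e-05]), 'tool_pos': array([0.17940284, 0.62425259, 0.22159243]), 'tool_rot': array([-1.79904842e+02,  5.44876818e-03,  1.63973574e+02]), 'force': array([-0.11602222,  0.06443784, -0.46058241]), 'wrist_torque': array([-0.00565329,  0.02261382,  0.03729395]), 'grip_width': 0.08694989268586392}
```

View pics/scene0.png

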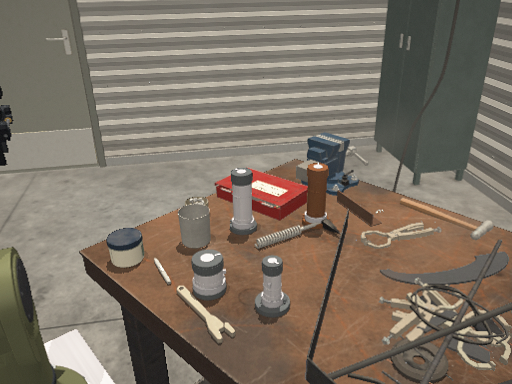

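View pics/top0.png

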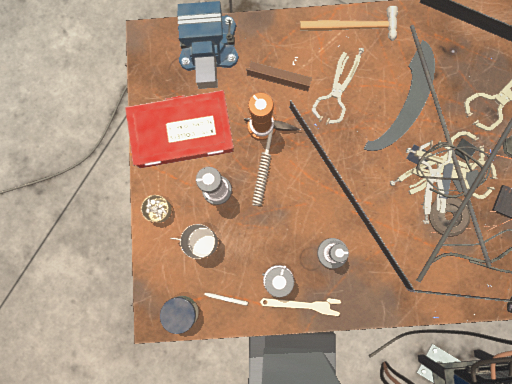

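Scene picture: the grey canisters stand at (242,200) tall, (208,272) squat and (272,285) middle. A brown decoy of the same shape is at (317,190). In the top picture they are at (208,180), (279,280), (333,253) and brown (261,103). The tallest grey one, scene (242,175) / top (208,180), fits the description because it is tall, aluminium and not brown. I'll confirm it in an enlarged crop and measure.

Run:
```python
from h import *
s=cam('scene');t=cam('top')
a=cv2.resize(s['image'][155:245,205:345],None,fx=5,fy=5,interpolation=cv2.INTER_CUBIC)[:, :400]
b=cv2.resize(t['image'][150:220,180:250],None,fx=5.7,fy=5.7,interpolation=cv2.INTER_CUBIC)
b=cv2.resize(b,(400,450)) if 0 else b
H=450;B=np.zeros((H,b.shape[1],3),np.uint8);B[:b.shape[0]]=b[:H]
cv2.imwrite('pics/crop1.png',np.hstack([a,B]))
print(t['R'],a.shape,b.shape)
p,e=tri(ray(s,241.5,172.5),ray(t,208,178.5));print('cap',p,e)
for n,u,v,z in(('tall',208,178.5,.172),('squat',279,280,.087),('mid',338,254,.117),('brown',261,103,.17),('cup',200,240,.1),('vice',205,30,.1)): print(n,onz(t,u,v,z))
```

```text
[[ 0.02128871 -0.99942538 -0.02637618]
 [-0.99116301 -0.01764302 -0.13147094]
 [ 0.13093004  0.02894194 -0.99096907]] (450, 400, 3) (399, 399, 3)
cap [0.6482859  0.24094521 0.16741507] 0.0033299659079772995
tall [0.64614739 0.24125984 0.172     ]
squat [0.42528486 0.0799577  0.087     ]
mid [ 0.48774223 -0.05141736  0.117     ]
brown [0.82050679 0.12816941 0.17      ]
cup [0.51325057 0.26491974 0.1       ]
vice [1.03103531 0.27223753 0.1       ]
```

View pics/crop1.png

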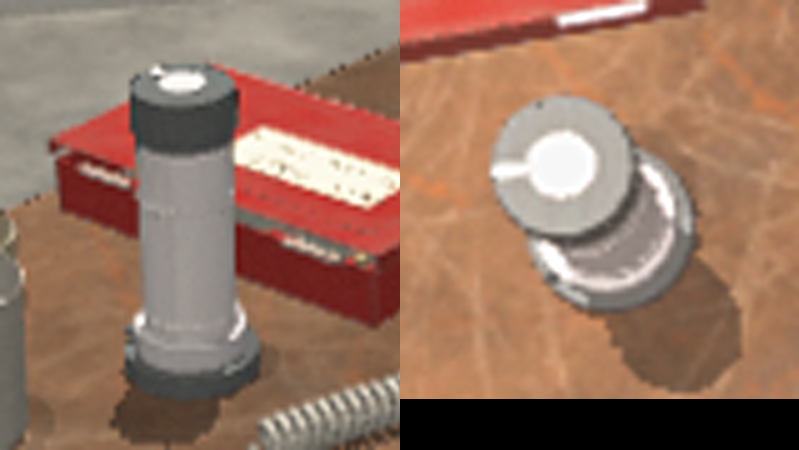

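The crop shows the tall aluminium canister with a dark cap at scene (242,172) / top (208,179). Its rib points left in the top view, towards world +y, and the tab is out of sight. It stands in front of the red box, and the brown one lies elsewhere, so this is the one. I'll move above it at the current height.

Emit:
servo_tool(plan=[[1,[-3.7,-1.6,0],[0,0,0]],[1,[-3.7,-1.6,0],[0,0,0]],[1,[-3.7,-1.6,0],[0,0,0]],[1,[-3.7,-1.6,0],[0,0,0]],[1,[-3.7,-1.6,0],[0,0,0]],[1,[-3.7,-1.6,0],[0,0,0]],[1,[-3.7,-1.6,0],[0,0,0]],[1,[-3.7,-1.6,0],[0,0,0]],[1,[-3.7,-1.6,0],[0,0,0]],[1,[-3.7,-1.6,0],[0,0,0]]], force=25)

```text
time_s: 1.03
tool_pos: [0.49, 0.3706, 0.2167]
tool_rot: [-179.9, -0.5, 165.5]
force: [0.8, 0.2, -0.6]
grip_width: 0.0869
```

Run:
```python
from h import *
o=env.get_obs();print(o['time_s'],o['tool_pos'],o['tool_rot'],o['qpos'].round(1))
for n,f,(u,v) in(('top',None,(208,179)),('scene',None,(241,172))):
    im=cv2.imread(f'pics/{n}0.png'); hsv=cv2.cvtColor(im,cv2.COLOR_BGR2HSV)
    m=((hsv[...,1]<45)&(hsv[...,2]>(100 if n=='top' else 90))).astype(np.uint8)*255
    r=m[v-30:v+45,u-35:u+35]; cs,_=cv2.findContours(r,cv2.RETR_EXTERNAL,cv2.CHAIN_APPROX_NONE)
    for c in cs:
        if len(c)>20: print(n,cv2.boundingRect(c),cv2.fitEllipse(c))
t=cam('top')
for u,v in((208.4,178.6),(208.9,179.3)): print(onz(t,u,v,.172))
g=cv2.cvtColor(cv2.imread('pics/top0.png'),cv2.COLOR_BGR2GRAY)
print('\n'.join(' '.join(f'{x:3d}' for x in r) for r in g[162:198,192:226]))
```

```text
1.0333 [0.48998597 0.37056156 0.21671681] [-179.94562266   -0.51741129  165.46547361] [-46.8  14.4   8.9  89.1  -2.7  77.1  38. ]
top (23, 18, 36, 37) ((40.340755462646484, 36.366146087646484), (27.947288513183594, 40.632957458496094), 141.6120147705078)
top (35, 1, 15, 4) ((42.24470901489258, 2.69736909866333), (1.7891616821289062, 13.559529304504395), 80.44338989257812)
scene (0, 64, 3, 11) ((0.9761372208595276, 69.48806762695312), (2.1895687580108643, 14.015860557556152), 179.27874755859375)
scene (58, 59, 11, 5) ((62.65620803833008, 61.2247428894043), (1.8106564283370972, 9.901741981506348), 107.70661926269531)
scene (26, 39, 44, 36) ((43.24976348876953, 56.244873046875), (31.26504135131836, 47.08921432495117), 73.40486145019531)
scene (0, 0, 70, 55) ((27.29103660583496, 19.637657165527344), (46.66948318481445, 84.5435562133789), 70.89710998535156)
[0.64593931 0.24036942 0.172     ]
[0.64439805 0.23921105 0.172     ]
156 156 152 149 147 148 149 149 150 148 151 153 147 149 148 154 160 157 151 151 149 152 155 159 159 147 142 146 149 147 139 148 150 144
159 160 154 151 146 151 150 1
[... 4030 characters left out ...]
 137 137 141 166 167
149 151 149 147 144 147 150 149 145 143 153 189 241 255 255 195 112 115 116 130 130 147 147 152 174 139 138 139 138 136 134 145 175 179
149 151 148 147 147 148 147 149 146 140 150 176 205 255 255 244 167 143 175 173 169 171 172 148 139 135 138 140 138 137 146 159 172 217
150 152 149 147 148 150 147 146 141 142 146 153 182 237 255 255 255 158 137 140 143 142 145 142 140 139 137 138 135 150 185 169 221 217
151 153 148 145 149 147 147 144 144 143 137 128 171 180 254 255 255 202 140 140 137 139 137 140 137 137 138 141 138 143 169 220 218 151
149 152 148 146 145 146 146 148 149 151 151 147 159 168 173 244 255 243 208 178 159 140 140 141 138 143 162 187 180 180 219 216 154 110
```

Emit:
servo_tool(plan=[[1,[-3.7,-1.7,-0.1],[0,0,0]],[1,[-3.7,-1.7,-0.1],[0,0,0]],[1,[-3.7,-1.7,-0.1],[0,0,0]],[1,[-3.7,-1.7,0],[0,0,0]],[1,[-2.0,-0.9,0],[0,0,0]],[1,[0,0,0],[0,0,0]]])

```text
time_s: 1.58
tool_pos: [0.6368, 0.2429, 0.2173]
tool_rot: [-179.5, -0.1, 164.5]
force: [-0.9, -0.9, 0.3]
grip_width: 0.0871
```

```bash
cat > d.py <<'E'
from h import *
from scipy.spatial.transform import Rotation as R
import sys
o=env.get_obs();r=R.from_euler('xyz',o['tool_rot'],degrees=True)
g=np.array([.647,.2415,float(sys.argv[1])])
print(o['time_s'],o['tool_pos'],o['tool_rot'],'q',o['qpos'].round(1),'F',o['force'],o['wrist_torque'],o['grip_width'],'shift cm',r.inv().apply(g-o['tool_pos'])*100,'tilt fix',(r.inv()*R.from_euler('xyz',[180,0,o['tool_rot'][2]],degrees=True)).as_rotvec(degrees=True))
E
python3 d.py .143
```

```text
1.5833 [0.63680939 0.24288818 0.21731433] [-1.79538303e+02 -1.02798523e-01  1.64465276e+02] q [-34.   22.8  14.6  78.7  -5.4  79.6  55. ] F [-0.91784861 -0.90020585  0.29801928] [-0.04160809  0.07101614  0.03195617] 0.08707012423648802 shift cm [-1.03234334  0.19904435  7.4282301 ] tilt fix [-4.61697349e-01 -1.02797967e-01  4.14182500e-04]
```

Emit:
servo_tool(plan=[[1,[-1.0,0.2,1.0],[-0.5,-0.1,0]],[1,[0,0,1.0],[0,0,0]],[1,[0,0,0],[0,0,0]]])

```text
time_s: 1.83
tool_pos: [0.6475, 0.242, 0.1946]
tool_rot: [179.9, -0.1, 164.4]
force: [-0.5, 0.3, -1.0]
grip_width: 0.0868
```

```bash
python3 d.py .143;python3 - <<'E'
from h import *
s=cam('scene');t=cam('top')
a=cv2.resize(s['image'][100:220,180:300],None,fx=3.3,fy=3.3,interpolation=cv2.INTER_CUBIC)
b=cv2.resize(t['image'][110:230,150:270],None,fx=3.3,fy=3.3,interpolation=cv2.INTER_CUBIC)
cv2.imwrite('pics/over.png',np.hstack([a,b]))
E
```

```text
1.8333 [0.64754966 0.24203186 0.19456294] [ 1.79916088e+02 -7.20813320e-02  1.64356222e+02] q [-33.2  24.3  14.5  79.2  -6.2  77.2  55.8] F [-0.5185304   0.28778362 -0.96631042] [ 0.00014983  0.0562614  -0.0196721 ] 0.08676499013523119 shift cm [ 0.03210064 -0.07358966  5.15623577] tilt fix [ 8.39118685e-02 -7.20813192e-02 -5.27829458e-05]
```

View pics/over.png

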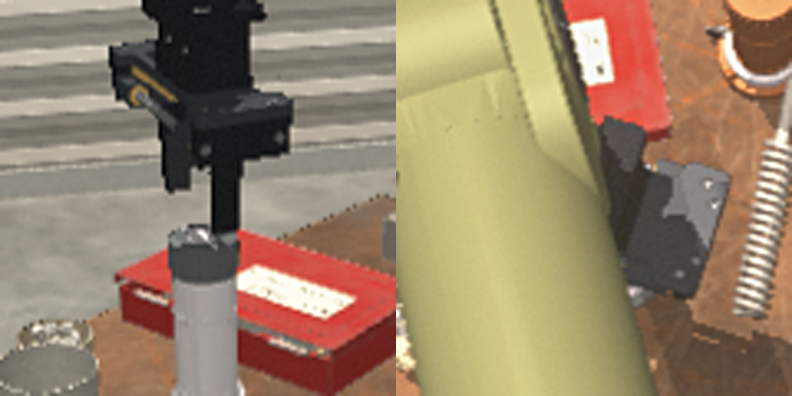

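The gripper straddles the cap, with the near finger in front of it at crop (225,230) and the far one behind it at (178,180). I'll descend and close.

Emit:
servo_tool(plan=[[1,[0,0,2.0],[0,0,0]],[1,[0,0,2.0],[0,0,0]],[1,[0,0,1.0],[0,0,0]],[1,[0,0,0],[0,0,0]]])

```text
time_s: 2.27
tool_pos: [0.6455, 0.2497, 0.1475]
tool_rot: [179.6, 0.1, 164.9]
force: [-0.4, 0.0, -0.1]
grip_width: 0.0868
```

```bash
python3 d.py .143
```

```text
2.2667 [0.64553559 0.24971743 0.14749447] [1.79555531e+02 8.96272982e-02 1.64915165e+02] q [-33.4  25.7  13.9  82.7  -6.6  72.   56.1] F [-0.36241535  0.00395153 -0.06317182] [-0.06468117  0.03080385 -0.07644909] 0.08679631907747172 shift cm [-0.35454909 -0.75878356  0.44412933] tilt fix [4.44469277e-01 8.96268487e-02 3.47639816e-04]
```

Emit:
servo_tool(plan=[[1,[-0.35,-0.75,0.3],[0.4,0,0]],[1,[0,0,0],[0,0,0]]])

```text
time_s: 2.43
tool_pos: [0.6461, 0.243, 0.145]
tool_rot: [180.0, 0.1, 165.1]
force: [-0.0, -0.6, -0.5]
grip_width: 0.0872
```

```bash
python3 d.py .143
```

```text
2.4333 [0.64608316 0.24302939 0.14503866] [1.79961026e+02 6.73517697e-02 1.65105233e+02] q [-33.2  25.8  14.1  82.9  -6.4  72.   56.6] F [-0.03046131 -0.64382862 -0.47213108] [-0.02643222  0.03160766  0.00451926] 0.08716601282508465 shift cm [-0.12767545 -0.12437174  0.20393161] tilt fix [3.89743113e-02 6.73517671e-02 2.29073517e-05]
```

Emit:
servo_tool(plan=[[0,[-0.1,-0.1,0.1],[0,0,0]],[0,[0,0,0],[0,0,0]],[0,[0,0,0],[0,0,0]],[0,[0,0,0],[0,0,0]],[0,[0,0,0],[0,0,0]],[0,[0,0,0],[0,0,0]]], force=25)

```text
time_s: 2.93
tool_pos: [0.6488, 0.2414, 0.1484]
tool_rot: [179.8, 0.3, 165.1]
force: [-0.4, 3.1, 0.6]
grip_width: 0.0553
```

```bash
python3 d.py .143
```

```text
2.9333 [0.64880216 0.24135704 0.14842177] [179.80503454   0.32940669 165.06142045] q [-33.   25.7  14.1  82.7  -6.4  72.   56.8] F [-0.41484924  3.12378402  0.62314285] [1.17907843 0.13334517 0.06446358] 0.05529331174635294 shift cm [ 0.18092502 -0.03448509  0.54103106] tilt fix [0.19496492 0.32940637 0.00056045]
```

Emit:
servo_tool(plan=[[0,[0,0,0],[0,0,6]],[0,[0,0,0],[0,0,6]],[0,[0,0,0],[0,0,6]],[0,[0,0,0],[0,0,6]]])

```text
time_s: 3.27
tool_pos: [0.6487, 0.2412, 0.1484]
tool_rot: [179.7, 0.2, 140.2]
force: [0.6, -0.5, -0.4]
grip_width: 0.0554
```

```bash
python3 d.py .145
```

```text
3.2667 [0.64866927 0.24119094 0.14842309] [179.68021909   0.18235239 140.19948328] q [-36.1  26.   18.4  82.9  -8.4  72.1  33.3] F [ 0.63917576 -0.54824416 -0.43839006] [-0.16981353 -0.03043328  0.15401695] 0.055389431998164027 shift cm [ 0.14911835 -0.08501464  0.34136686] tilt fix [0.31978064 0.18235192 0.00050888]
```

The torque is 0.154 N m, as expected for a turning cap, and 25° is done. I'll continue.

Emit:
servo_tool(plan=[[0,[0,0,0],[0,0,6]],[0,[0,0,0],[0,0,6]],[0,[0,0,0],[0,0,6]]])

```text
time_s: 3.52
tool_pos: [0.6486, 0.2411, 0.1485]
tool_rot: [179.7, 0.1, 121.4]
force: [-0.7, -0.1, -0.2]
grip_width: 0.0552
```

Emit:
servo_tool(plan=[[0,[0,0,0],[0,0,4]],[0,[0,0,0],[0,0,4]]])

```text
time_s: 3.68
tool_pos: [0.6485, 0.241, 0.1484]
tool_rot: [179.7, 0.1, 112.9]
force: [0.4, -0.8, -1.1]
grip_width: 0.0555
```

```bash
python3 d.py .145
```

```text
3.6833 [0.64848764 0.24102336 0.14842591] [1.79668997e+02 7.08306590e-02 1.12895572e+02] q [-39.6  26.5  23.2  83.  -10.6  72.3   7.5] F [ 0.36136775 -0.83888545 -1.13153535] [-0.18368402 -0.00201131  0.1525119 ] 0.055531534730325814 shift cm [ 0.10220896 -0.12047633  0.34177461] tilt fix [3.31003238e-01 7.08304620e-02 2.04597796e-04]
```

Turned 52°, torque still 0.15 N m: not at the stop yet.

Emit:
servo_tool(plan=[[0,[0,0,0],[0,0,4]],[0,[0,0,0],[0,0,4]]])

```text
time_s: 3.85
tool_pos: [0.6484, 0.2411, 0.1485]
tool_rot: [179.7, 0.1, 104.6]
force: [-1.0, 0.3, 0.9]
grip_width: 0.0554
```

```bash
python3 d.py .145
```

```text
3.85 [0.6483952  0.24105135 0.14847302] [1.79673059e+02 6.29919564e-02 1.04628195e+02] q [-40.6  26.7  24.6  83.1 -11.2  72.4  -0.3] F [-1.02979141  0.30192534  0.92256346] [-0.06558087  0.17079791  0.82418297] 0.055421286225466465 shift cm [ 0.0790281  -0.1256461   0.34650353] tilt fix [3.26941389e-01 6.29917854e-02 1.79722485e-04]
```

Emit:
servo_tool(plan=[[0,[0,0,0],[0,0,3]],[0,[0,0,0],[0,0,3]]])

```text
time_s: 4.02
tool_pos: [0.6481, 0.2424, 0.1486]
tool_rot: [179.7, 0.0, 98.6]
force: [-0.8, 3.3, 0.1]
grip_width: 0.0551
```

```bash
python3 d.py .145
```

```text
4.0167 [0.64808766 0.24243067 0.14858784] [1.79657664e+02 5.76201754e-03 9.85955807e+01] q [-41.5  26.8  25.7  83.1 -11.8  72.5  -6.1] F [-0.75909448  3.33144337  0.05507851] [0.51788895 0.09112503 0.82487218] 0.055075520358380176 shift cm [-0.07572999 -0.12359555  0.35805982] tilt fix [3.42336276e-01 5.76200040e-03 1.72137254e-05]
```

The torque jumped to 0.82 N m and held there while the pads slipped, so the cap met the hard stop after about 60°. I'll release, go up and move away.

Emit:
servo_tool(plan=[[1,[0,0,0],[0,0,0]],[1,[0,0,0],[0,0,0]],[1,[0,0,0],[0,0,0]],[1,[0,0,0],[0,0,0]],[1,[0,0,0],[0,0,0]]])

```text
time_s: 4.43
tool_pos: [0.6481, 0.2431, 0.1489]
tool_rot: [179.6, -0.0, 98.8]
force: [-0.3, -0.7, -0.4]
grip_width: 0.0805
```

```bash
python3 d.py .145
```

```text
4.4333 [0.64810929 0.24313182 0.14888593] [ 1.79626712e+02 -1.50021342e-02  9.87738419e+01] q [-41.5  26.8  25.6  83.  -11.8  72.4  -6. ] F [-0.3224668  -0.67045011 -0.39933993] [-0.05805623 -0.00940024  0.01656509] 0.08047255850015629 shift cm [-0.14445379 -0.13705049  0.38767003] tilt fix [ 3.73288105e-01 -1.50020811e-02 -4.88702512e-05]
```

Emit:
servo_tool(plan=[[1,[0,0,-2],[0,0,0]],[1,[0,0,-2],[0,0,0]],[1,[0,0,-3],[0,0,0]],[1,[0,0,-3],[0,0,0]],[1,[0,0,0],[0,0,0]]])

```text
time_s: 4.85
tool_pos: [0.6459, 0.2411, 0.2495]
tool_rot: [-180.0, 0.1, 98.8]
force: [0.4, 0.0, 0.8]
grip_width: 0.0872
```

Emit:
servo_tool(plan=[[1,[2.9,-2.9,0],[0,0,0]],[1,[2.9,-2.9,0],[0,0,0]],[1,[2.9,-2.9,0],[0,0,0]],[1,[2.9,-2.9,0],[0,0,0]],[1,[2.9,-2.9,0],[0,0,0]],[1,[2.9,-2.9,0],[0,0,0]],[1,[2.9,-2.9,0],[0,0,0]],[1,[2.9,-2.9,0],[0,0,0]],[1,[2.9,-2.9,0],[0,0,0]],[1,[0,0,0],[0,0,0]]])

```text
time_s: 5.68
tool_pos: [0.3441, 0.461, 0.2464]
tool_rot: [179.6, 0.2, 98.2]
force: [-1.2, 2.0, -0.5]
grip_width: 0.0869
```

Run:
```python
from h import *
o=env.get_obs();print(o['time_s'],o['force'])
s=cam('scene');t=cam('top');cv2.imwrite('pics/top1.png',t['image']);cv2.imwrite('pics/scene1.png',s['image'])
a=cv2.resize(s['image'][155:325,180:310],None,fx=3,fy=3,interpolation=cv2.INTER_CUBIC)
b=cv2.resize(t['image'][150:220,175:245],(400,400),interpolation=cv2.INTER_CUBIC)
B=np.zeros((a.shape[0],400,3),np.uint8);B[:400]=b
cv2.imwrite('pics/end.png',np.hstack([a,B]))
for n in('top','scene'):
    for nm,(u,v),z in(('tall',(208,179),.172),('squat',(279,280),.087),('mid',(338,254),.117)):
        if n=='scene':continue
        for k in(0,1):
            im=cv2.imread(f'pics/{n}{k}.png').min(2)[v-13:v+14,u-13:u+14]
            ys,xs=np.nonzero(im>200); P=np.array([onz(t,x+u-13,y+v-13,z)[:2] for x,y in zip(xs,ys)])
            c=np.median(P,0);d=P-c;r=np.hypot(*d.T);q=d[r>(.018 if nm=='tall' else .012)&(r<.028) if False else (r>.018)&(r<.029)]
            print(nm,k,c,len(q),np.degrees(np.arctan2(*q.mean(0)[::-1])) if len(q) else None)
```

```text
5.6833 [-1.16266102  2.00378466 -0.53291107]
tall 0 [0.64508866 0.24346621] 8 94.143190734833
tall 1 [0.64729896 0.24358688] 8 39.718446176559354
squat 0 [0.42507371 0.08002393] 20 -37.034704225926845
squat 1 [0.42510011 0.08004051] 20 -37.510427732811834
mid 0 [ 0.49100511 -0.0446809 ] 75 92.9677482082728
mid 1 [ 0.49041065 -0.04468324] 76 88.3385638788835
```

View pics/end.png

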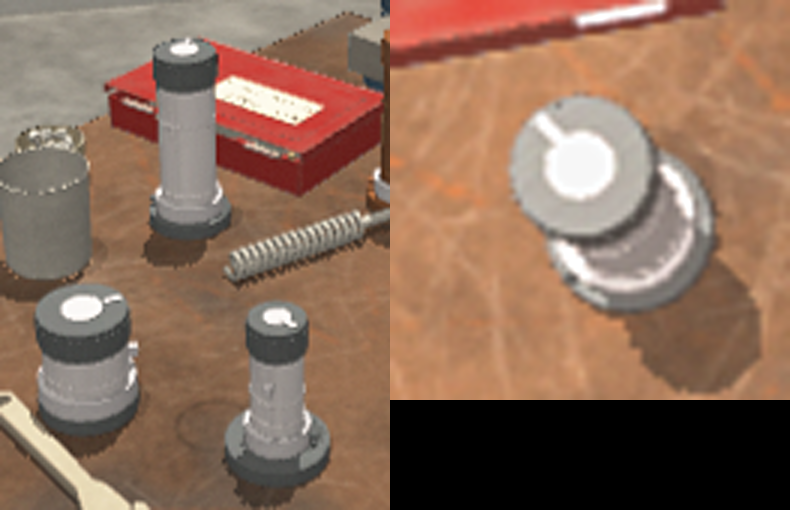

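The tall cap's rib went from about 94° to 40° in the top view, now pointing up-left in the crop, and the other two ribs look unchanged. The gripper is clear of everything, so I'm handing in.

```bash
python3 -c "
from cell import env
print(env.get_obs()['joint_velocities'].round(2)); env.sign_off()"
```

```text
[ 2.5   0.13  3.65 -0.2   1.44  0.04  0.36]
the job is handed in; nothing more can be done
```

I screwed the tallest grey canister's cap clockwise to its hard stop, let go, backed off and handed the job in at about 5.8 s.

- **Stop reached:** the torque stayed near 0.15 N m for the first 52° of turn. It then jumped to 0.82 N m and held there while the pads slipped on the cap for about 6° more, which means the cap was at its stop.
- **Rib angle:** in the top view the rib went from about 94° to 40°. That 54° turn fits the 46–74° range given in the task. It is a coarse reading from a few pixels.
- **Tab not seen:** the tab was hidden from both cameras throughout. "Fully home" therefore rests on the torque, not on seeing the rib over the tab.
- **Other caps:** the arm never went near the two lower canisters. The squat cap's rib read the same before and after, −37.0° and −37.5°. The middle cap's reading differed by about 5° (93.0° and 88.3°), but I put that down to measurement: the pixel mask also caught bright parts beside its cap.
- **Arm at hand-in:** joints 1 and 3 were still settling at 2.5 and 3.7 degrees/s. The gripper was open, with the tool point about 37 cm from the cap sideways.

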